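Find the used-up carton by feel and push it off the riser into the waste crate

ROBOT

A 6-joint arm with a two-finger parallel gripper is mounted at the origin on a cart in front of the work surface, level with it; the furniture and walls round the work are solid. World frame = base frame: x ahead of the robot, y to its left, z up, the work surface at z = 0. Lengths are in m, angles in degrees, forces in N, time in s.
With the tool pointing down it reaches from about 0.3 to 0.75 m from the base axis. Payload 8.5 kg.
Tool frame: the origin (TCP) lies midway between the tips of the shut fingers; the grasp point (between the pads) lies 19 mm behind it (env.grasp_offset is the distance from the TCP to the grasp point, in m); z points along the fingers, y is the line along which they close (so a half turn about z gives the same grasp; the last joint's range is limited). The gripper opens to 85 mm and grips with 20 to 120 N. Pads are 22 mm wide; open, the fingers measure 114 mm over their backs; the gripper's body (76 mm by 85 mm) begins 54 mm behind the grasp point. The pads swing forward as they close: fully open they stand 13 mm farther back than shut.
Start: joints at [58.997, 21.807, 74.336, -0, 83.858, -12.336], TCP at [0.176, 0.521, 0.204] pointing down, gripper open.
Joint ranges: [-178.18, 178.18], [-50.72, 133.34], [12.68, 142.11], [-81.47, 261.47], [9.98, 163.14], [-165.26, 165.26]. Speed limits (degrees/s): [136.94, 136.94, 180, 180, 180, 180].

INTERFACE

Orientations are given as a 3x3 rotation matrix whose columns are the frame's x, y, z axes.
In Python, from rig import env gives the robot as it stands.
- The arm moves only by the tool servo_tool, never from a script. Its argument "deltas" is text: rows parted by semicolons, each of 7 numbers parted by spaces: the opening, from 0 (shut) to 1 (fully open), then the shift along the tool's x, y, z in mm, then the turn, a rotation vector about the tool's x, y, z in rad. A call has 1 to 8 rows; each row shifts and turns the commanded pose from where the row before left it, along the tool's axes as they then stand; what a row does not reach is not made up. A row lasts 1/12 s, in which the tool goes at most 41.7 mm and 7.16 degrees, less where a joint would pass 70% of its speed; a pose out of reach is approached as far as the arm can. A call is refused whole if a number of a shift passes 41.7 or a number of a turn 0.125, either way. A call with a gripper value outside its range is refused whole. The fingers move at their own pace and stop on an object; "newtons" is the grip in N (left out, the last holds). Time passes only in rows, so rows that do not move let the fingers close. It gives the time, the measured TCP pose, the force, the opening and the grip force at its end, in the units of the state.
- env.observe(): the state, without advancing time (a new reading comes with each control period).
- env.get_image(name): name is "scene" or "top"; returns a dict with "img" (400x640x3 uint8, red, green, blue), "depth" (400x640 float32, m along the optical axis (not along the pixel's ray), 0 where there is no reading), "camera_matrix" (3x3 intrinsics, pixels), "D" ([k1, k2, p1, p2, k3] as OpenCV has them; the pictures are not rectified), "world_to_cam" (4x4, takes a point from world to camera coordinates). Camera axes: x right, y down, z forward; pixel columns grow to the right and rows downward; lengths in m; the calibration is good to about 2 mm. A picture is of the moment at which its call begins.
- env.close_job(): hands the job in; it is judged then, once.
Trained networks look in a picture, given as the dict that the camera call returned (one of the last four; its "shot" number tells which), for a name from the list of things; names that differ only in an ending like _2 or _b are one class to them, and where a whole thing is asked for, a point or a joint stands for the part that bears it (a point fixed in the world has none). Each returns a list of dicts, best first, with "conf" (0 to 1); they miss things now and then, are a little off and sometimes report something else, mostly with a low value. They report only what shows in the picture. A call takes as long as a camera call.
- env.spot_in(name, picture): "bbox" ([centre column, centre row, width, height] in pixels, round what is visible of it).
- env.spot_point(name, picture): "uv" ([column, row] in pixels: a listed point, or the origin of a listed thing).
The state is a dict: "time_s": time; "q": joint angles; "qvel": joint speeds; "joint_efforts": joint torques, N m; "position": TCP position; "tool_rot": TCP orientation; "ft_force": force on the tool from outside, world axes, zero at the start; "wrist_torque": the same for the moment, N m; "grip_width": finger opening in m; "gripper_force": force on a finger pad.
Only numpy, scipy, OpenCV 4.12 (cv2) and the standard library are available. Lean on these libraries where they do the work, as an engineer would, in place of code of your own. Each camera call takes 0.05 s, during which the arm holds its last target. There are 200 camera calls.

TASK

Three closed cartons that look alike stand side by side on the low riser; in one of them the tub is used up, so it is far lighter than the other two. Find out by gently nudging them which one slides easily, and push that one off the front edge of the riser so that it drops into the waste crate; do not pick any carton up, their bottoms do not hold. Leave the two full cartons standing on the riser where they are (shifted by no more than about 4 cm from the nudge), and do not disturb the cream pot, the timer or the balm tin.

Things in the scene. Friction and masses are not known exactly. Their poses are not given: they have to be found in the camera images.
- riser: low white stock riser, fixed, 110 deep (x) x 252 wide (y) x 75 mm high to its board. Origin: centre of its underside; its front faces its own -x, where the crate stands; z up. Three lanes along x, centred at y = +80, 0 and -80 mm, between aluminium rails 4 mm thick that rise 12 mm above the board; open at front and rear; only the low balm tin may stand close behind it
- crate: grey slatted waste crate, open at the top, fixed, 140 (x) x 262 (y) x 60 mm high, walls 5 mm. Origin: centre of its underside, axes as the riser's. It stands 2 mm in front of the riser, 127 mm from the riser's origin along its -x, over its full width
- carton_a: closed plain cardboard carton, one of three that look alike: 80 long (its x axis, along the lane) x 70 wide x 80 mm tall, with a tub inside that cannot be seen. Full it weighs 0.45 to 0.75 kg, used up less than 0.1 kg. Origin: centre of its underside; z up. It starts in one of the riser's lanes, its rear face 3 mm inside the riser's rear edge
- carton_b: closed plain cardboard carton, one of three that look alike: 80 long (its x axis, along the lane) x 70 wide x 80 mm tall, with a tub inside that cannot be seen. Full it weighs 0.45 to 0.75 kg, used up less than 0.1 kg. Origin: centre of its underside; z up. It starts in one of the riser's lanes, its rear face 3 mm inside the riser's rear edge
- carton_c: closed plain cardboard carton, one of three that look alike: 80 long (its x axis, along the lane) x 70 wide x 80 mm tall, with a tub inside that cannot be seen. Full it weighs 0.45 to 0.75 kg, used up less than 0.1 kg. Origin: centre of its underside; z up. It starts in one of the riser's lanes, its rear face 3 mm inside the riser's rear edge
- carton_a_mid (a point): the middle of carton_a, 40 mm above its origin
- carton_b_mid (a point): the middle of carton_b, 40 mm above its origin
- carton_c_mid (a point): the middle of carton_c, 40 mm above its origin
- cream_pot: bystander: cream jar with screw lid, 53 mm across, 50 mm tall. Origin: centre of its underside
- timer: bystander: round countdown timer, 64 mm across, 38 mm tall. Origin: centre of its underside
- balm_tin: bystander: flat round tin, 65 mm across, 29 mm tall, behind the riser. Origin: centre of its underside

How it is judged (in metres and radians):
At the end, for the whole second after the job is handed in: the light carton lies in the crate (middle within its walls, under 80 mm above its underside, loading it with under 2 N); both full cartons stand on the riser (loading it with over 2 N), less than 45 mm from their starts, tilted under 0.1 rad; all at rest (((x of carton_a_mid in the frame of crate between -0.07 and 0.07 m and y of carton_a_mid in the frame of crate between -0.13 and 0.13 m and z of carton_a_mid in the frame of crate below 0.08 m and contact force between carton_a and crate below 2 N) or (x of carton_b_mid in the frame of crate between -0.07 and 0.07 m and y of carton_b_mid in the frame of crate between -0.13 and 0.13 m and z of carton_b_mid in the frame of crate below 0.08 m and contact force between carton_b and crate below 2 N) or (x of carton_c_mid in the frame of crate between -0.07 and 0.07 m and y of carton_c_mid in the frame of crate between -0.13 and 0.13 m and z of carton_c_mid in the frame of crate below 0.08 m and contact force between carton_c and crate below 2 N)) and ((x of carton_a_mid in the frame of crate between -0.07 and 0.07 m and y of carton_a_mid in the frame of crate between -0.13 and 0.13 m and z of carton_a_mid in the frame of crate below 0.08 m and contact force between carton_a and crate below 2 N) or (distance of carton_a from where it was at the start of the episode below 0.045 m and angle between carton_a's own z axis and vertical below 0.1 rad and contact force between carton_a and riser above 2 N)) and ((x of carton_b_mid in the frame of crate between -0.07 and 0.07 m and y of carton_b_mid in the frame of crate between -0.13 and 0.13 m and z of carton_b_mid in the frame of crate below 0.08 m and contact force between carton_b and crate below 2 N) or (distance of carton_b from where it was at the start of the episode below 0.045 m and angle between carton_b's own z axis and vertical below 0.1 rad and contact force between carton_b and riser above 2 N)) and ((x of carton_c_mid in the frame of crate between -0.07 and 0.07 m and y of carton_c_mid in the frame of crate between -0.13 and 0.13 m and z of carton_c_mid in the frame of crate below 0.08 m and contact force between carton_c and crate below 2 N) or (distance of carton_c from where it was at the start of the episode below 0.045 m and angle between carton_c's own z axis and vertical below 0.1 rad and contact force between carton_c and riser above 2 N)) and linear speed of each of carton_a, carton_b, carton_c below 0.02 m/s); the robot touches nothing.
It fails at once if a carton is lifted more than 20 mm off the riser ((z of carton_a in the frame of riser above 0.095 m and angle between carton_a's own z axis and vertical below 0.8 rad) or (z of carton_b in the frame of riser above 0.095 m and angle between carton_b's own z axis and vertical below 0.8 rad) or (z of carton_c in the frame of riser above 0.095 m and angle between carton_c's own z axis and vertical below 0.8 rad)).
It fails at once if the cream pot, the timer or the balm tin is shifted by more than 20 mm (distance of any of cream_pot, timer, balm_tin from where it was at the start of the episode above 0.02 m).
It also fails if it takes over 48 s, if anything falls off the work surface, if the arm or the gripper's body presses on something with over 40 N, if the wrist force passes 120 N, or if a joint passes its speed limit or range.

## Working session

There is one attempt and no reset: what is moved stays moved. The work goes in short steps, Python scripts to look and compute and a tool call to move; the robot and the scene stay as the last step left them, time stands still between calls to the robot, and variables do not carry over. Pictures are saved under pics/ and viewed, at most 10 in all, crops included, and the job is handed in when it is done.

Besides the shell and the picture viewer there is one more tool, called after "Request:" by a JSON object that holds its "name" and its "arguments", one argument or row to a line. servo_tool: Moves the arm, as the interface text tells. Its arguments: {"type":"object","properties":{"deltas":{"type":"string"},"newtons":{"type":"number"}},"required":["deltas"]}

```bash
mkdir -p pics; ls; cat > h.py <<'E'
import numpy as np,cv2
from rig import env
def w2px(p,P):
    T=np.array(P["world_to_cam"]);r,_=cv2.Rodrigues(T[:3,:3])
    return cv2.projectPoints(np.float64(p).reshape(-1,1,3),r,T[:3,3],np.array(P["camera_matrix"]),np.array(P["D"],float))[0].reshape(-1,2)
def cloud(P):
    d=P["depth"];v,u=np.nonzero(d>0)
    n=cv2.undistortPoints(np.float64(np.c_[u,v]).reshape(-1,1,2),np.array(P["camera_matrix"]),np.array(P["D"],float)).reshape(-1,2)
    z=d[v,u];c=np.c_[n*z[:,None],z];T=np.array(P["world_to_cam"])
    return (c-T[:3,3])@T[:3,:3],u,v
def ray(uv,P,z):
    n=cv2.undistortPoints(np.float64(uv).reshape(-1,1,2),np.array(P["camera_matrix"]),np.array(P["D"],float)).reshape(-1,2)
    T=np.array(P["world_to_cam"]);d=np.c_[n,np.ones(len(n))]@T[:3,:3];c=-T[:3,:3].T@T[:3,3]
    return c+d*((z-c[2])/d[:,2])[:,None]
E
cat > a.py <<'E'
from h import *
for n in ["top","scene"]:
    P=env.get_image(n);cv2.imwrite(f"pics/{n}0.png",P["img"][:,:,::-1])
    X,u,v=cloud(P)
    print(n, "cam",-P["world_to_cam"][:3,:3].T@P["world_to_cam"][:3,3])
    for t,z in [("riser",0),("crate",0),("carton_a",.075),("carton_a_mid",.115),("cream_pot",0),("timer",0),("balm_tin",0)]:
        for r in env.spot_point(t,P)[:4]: print(t,np.round(r["conf"],2),np.round(r["uv"]),np.round(ray([r["uv"]],P,z)[0],3))
    for t in ["cream_pot","timer","balm_tin"]:
        for r in env.spot_in(t,P)[:1]: print(t,np.round(r["conf"],2),np.round(r["bbox"]))
    if n=="top":
        m=(abs(X[:,2]-.155)<.006)
        M=np.zeros(P["depth"].shape,np.uint8);M[v[m],u[m]]=1
        k,L,S,C=cv2.connectedComponentsWithStats(M)
        for i in range(1,k):
            if S[i,4]>100:
                q=X[L[v,u]==i];print(S[i],cv2.minAreaRect(np.float32(q[:,:2]*1000)),q[:,2].mean())
s=env.observe();print(s["position"],s["tool_rot"],s["ft_force"],s["time_s"])
E
python3 a.py
```

```text
pics
top cam [ 0.43858277 -0.08209983  0.94864495]
riser 0.96 [295. 190.] [ 0.546 -0.022  0.   ]
crate 0.84 [266. 231.] [0.446 0.053 0.   ]
carton_a 0.86 [322. 205.] [ 0.502 -0.088  0.075]
carton_a 0.69 [271. 162.] [0.605 0.028 0.075]
carton_a 0.59 [297. 184.] [ 0.552 -0.033  0.075]
carton_a 0.42 [357. 261.] [ 0.372 -0.165  0.075]
carton_a_mid 0.57 [268. 161.] [0.601 0.028 0.115]
cream_pot 0.8 [384. 232.] [ 0.436 -0.242  0.   ]
cream_pot 0.74 [298. 180.] [ 0.571 -0.031  0.   ]
timer 0.74 [356. 260.] [ 0.369 -0.171  0.   ]
balm_tin 0.85 [340. 139.] [ 0.674 -0.141  0.   ]
cream_pot 0.76 [389. 229.  30.  18.]
timer 0.77 [356. 261.  26.  26.]
balm_tin 0.92 [344. 137.  30.  30.]
[382   0 149 129 596] ((801.0695190429688, -386.88226318359375), (426.6722717285156, 5.4970855712890625), 44.81404495239258) 0.15500752235256804
[ 242  131   49   48 1232] ((608.04541015625, 27.637062072753906), (71.31637573242188, 80.58102416992188), 48.06240463256836) 0.15496492833562808
[ 270  154   50   50 1246] ((554.2997436523438, -31.508766174316406), (70.22503662109375, 80.73614501953125), 47.7999534606933
[... 366 characters left out ...]
1 [271. 185.] [ 0.688 -0.058  0.   ]
crate 0.7 [240. 271.] [0.452 0.068 0.   ]
carton_a 0.92 [306. 210.] [ 0.503 -0.088  0.075]
carton_a 0.9 [273. 200.] [ 0.551 -0.031  0.075]
carton_a 0.87 [241. 192.] [0.598 0.028 0.075]
carton_a_mid 0.83 [236. 174.] [0.614 0.03  0.115]
cream_pot 0.98 [390. 236.] [ 0.439 -0.257  0.   ]
timer 0.89 [372. 273.] [ 0.363 -0.177  0.   ]
cream_pot 0.7 [390. 230.  24.  35.]
timer 0.97 [372. 268.  34.  29.]
balm_tin 0.41 [317. 163.   6.   3.]
[0.1760149  0.52106311 0.2043957 ] [[-9.47396439e-01  3.20062470e-01 -5.07794522e-05]
 [ 3.20062471e-01  9.47396440e-01 -2.53593395e-05]
 [ 3.99916994e-05 -4.02779449e-05 -9.99999998e-01]] [0.00856927 0.3794145  0.4002518 ] 1.1
```

View pics/top0.png

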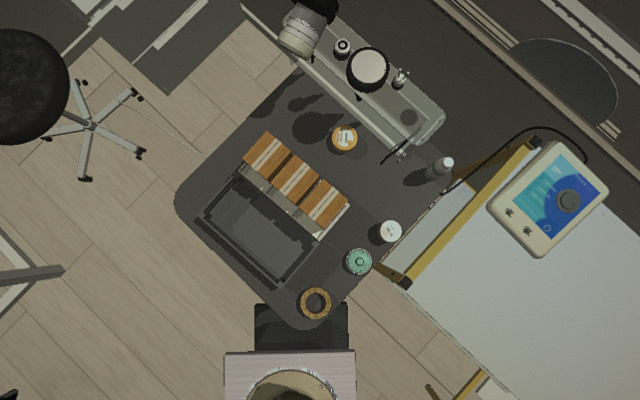

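View pics/scene0.png

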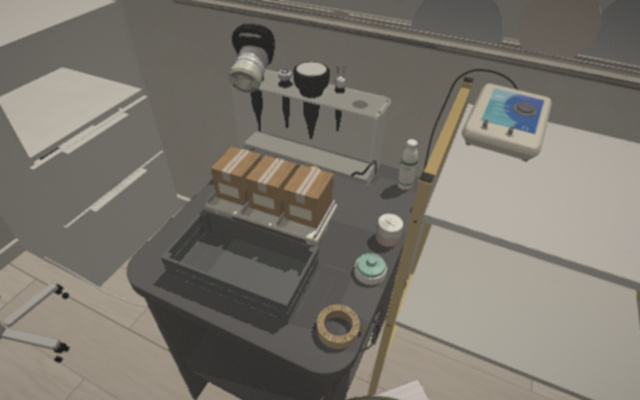

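The top view shows three cartons at about (265,154), (294,178) and (324,204), with the crate in front at (255,230). The balm tin is behind at (344,139), and there is a tool shelf further back. The scene view agrees. Next I'll check clearance behind the cartons and the force noise.

```bash
cat > b.py <<'E'
from h import *
O=np.array([.545,-.0235]);ex=np.array([.743,-.669]);ey=np.array([.669,.743])
B={}
for n in ["top","scene"]:
    P=env.get_image(n);X,u,v=cloud(P)
    r=np.c_[(X[:,:2]-O)@ex,(X[:,:2]-O)@ey,X[:,2]]
    m=(r[:,0]>.06)&(r[:,0]<.30)&(abs(r[:,1])<.25)&(r[:,2]>.02)&(r[:,2]<.6)
    for a in r[m]:
        k=(int(np.floor(a[0]/.02)*20),int(np.floor(a[1]/.05)*50));B.setdefault(k,[]).append(a[2])
ys=range(-250,250,50);print("x\\y",list(ys))
for x in range(60,300,20): print(x,[(round(1000*np.percentile(B[(x,y)],98)),len(B[(x,y)])) if (x,y) in B else 0 for y in ys])
s=env.observe();print((s["position"][:2]-O)@ex,(s["position"][:2]-O)@ey)
E
python3 b.py
```

```text
x\y [-250, -200, -150, -100, -50, 0, 50, 100, 150, 200]
60 [(52, 274), 0, 0, 0, 0, 0, 0, 0, 0, 0]
80 [(52, 171), 0, 0, 0, 0, 0, 0, 0, 0, 0]
100 [0, 0, 0, 0, 0, 0, 0, 0, 0, 0]
120 [0, 0, 0, 0, 0, 0, 0, 0, 0, 0]
140 [0, 0, 0, 0, (32, 69), (32, 26), 0, 0, 0, 0]
160 [0, 0, (60, 10), 0, (33, 131), (32, 70), 0, 0, 0, 0]
180 [0, 0, (59, 33), 0, (33, 121), (32, 72), 0, (260, 179), (264, 449), 0]
200 [0, (195, 2), (198, 146), (198, 41), (196, 65), (255, 221), 0, (264, 408), (268, 492), 0]
220 [(86, 37), (200, 81), (199, 622), (199, 355), (257, 642), (259, 898), (254, 259), (268, 420), (275, 394), (249, 47)]
240 [(128, 898), (198, 162), (199, 258), (199, 231), (258, 562), (259, 710), (256, 485), (271, 526), (318, 696), (308, 473)]
260 [(129, 91), (198, 180), (198, 298), (199, 301), (258, 406), (260, 349), (256, 541), (320, 959), (323, 701), (313, 317)]
280 [0, (199, 181), (199, 351), (210, 335), (262, 656), (259, 233), (233, 98), (319, 424), (323, 77), (143, 176)]
-0.6384576226302948 0.1577509265638246
```

Request:
{"name": "servo_tool", "arguments": {
  "deltas": "0.3 0 0 0 0 0 0.1; 0.3 0 0 0 0 0 0.1; 0.3 0 0 0 0 0 0.1; 0.3 0 0 0 0 0 0.107",
  "newtons": 20
}}

```text
time_s: 1.53
position: [0.176, 0.5211, 0.2044]
tool_rot: [[-0.74, 0.673, -0.0], [0.673, 0.74, -0.0], [-0.0, -0.0, -1.0]]
ft_force: [0.9, 0.4, 0.5]
grip_width: 0.0385
gripper_force: 0.0
```

Request:
{"name": "servo_tool", "arguments": {
  "deltas": "0.3 -35 -4 0 0 0 0; 0.3 -35 -4 0 0 0 0; 0.3 -35 -4 0 0 0 0; 0.3 -35 -4 0 0 0 0; 0.3 -35 -4 0 0 0 0; 0.3 -35 -4 0 0 0 0; 0.3 -35 -4 0 0 0 0; 0.3 -35 -4 0 0 0 0"
}}

```text
time_s: 2.2
position: [0.3636, 0.3085, 0.2046]
tool_rot: [[-0.743, 0.669, 0.0], [0.669, 0.743, 0.0], [-0.0, 0.0, -1.0]]
ft_force: [0.8, 0.4, 0.3]
grip_width: 0.0254
gripper_force: 0.0
```

Request:
{"name": "servo_tool", "arguments": {
  "deltas": "0.3 -35 -4 0 0 0 0; 0.3 -35 -4 0 0 0 0; 0.3 -35 -4 0 0 0 0; 0.3 -35 -4 0 0 0 0; 0.3 -35 -4 0 0 0 0; 0.3 -35 -4 0 0 0 0; 0.3 -35 -4 0 0 0 0; 0.3 -35 -4 0 0 0 0"
}}

```text
time_s: 2.87
position: [0.5504, 0.0973, 0.2045]
tool_rot: [[-0.743, 0.669, 0.0], [0.669, 0.743, 0.0], [-0.0, 0.0, -1.0]]
ft_force: [0.4, -0.3, -0.0]
grip_width: 0.0255
gripper_force: 0.0
```

```bash
cat > c.py <<'E'
from h import *
O=np.array([.545,-.0235]);ex=np.array([.743,-.669]);ey=np.array([.669,.743])
s=env.observe();p=s["position"][:2]-O;f=s["ft_force"]
print(s["time_s"],"riser xy",np.round([p@ex*1e3,p@ey*1e3],1),"z",s["position"][2],"F front",-f[:2]@ex,f,s["q"],s["grip_width"])
E
python3 c.py
```

```text
2.8667 riser xy [-76.8  93.4] z 0.2044991888907604 F front -0.5062768715262137 [ 0.40981867 -0.30161674 -0.00380732] [-2.11181198e+00  2.27040933e+01  7.28858888e+01  1.70079164e-03
  8.43992005e+01 -5.01145100e+01] 0.02551559446546504
```

Request:
{"name": "servo_tool", "arguments": {
  "deltas": "0.3 -32 -3 0 0 0 0; 0.3 -32 -3 0 0 0 0; 0.3 -32 -3 0 0 0 0; 0.3 -32 -3 0 0 0 0; 0.3 -27 0 0 0 0 0; 0.3 0 0 0 0 0 0; 0.3 0 0 0 0 0 0"
}}

```text
time_s: 3.45
position: [0.6571, -0.0147, 0.2035]
tool_rot: [[-0.742, 0.67, -0.001], [0.67, 0.742, 0.0], [0.001, -0.0, -1.0]]
ft_force: [-0.2, 0.6, -0.6]
grip_width: 0.0253
gripper_force: 0.0
```

```bash
python3 c.py
```

```text
3.45 riser xy [77.4 81.5] z 0.2034831402591017 F front 0.5466282778283355 [-0.18357434  0.6132026  -0.58945024] [-1.15831089e+01  3.30802166e+01  5.51726909e+01  4.82746858e-03
  9.18095469e+01 -5.95111630e+01] 0.02529416707105462
```

Request:
{"name": "servo_tool", "arguments": {
  "deltas": "0.3 0 0 34 0 0 0; 0.3 0 0 34 0 0 0; 0.3 0 -1 30 0 0 0; 0.3 0 0 0 0 0 0; 0.3 0 0 0 0 0 0; 0.3 4 0 0 0 0 0; 0.3 4 0 0 0 0 0; 0.3 0 0 0 0 0 0"
}}

```text
time_s: 4.12
position: [0.6502, -0.0084, 0.1087]
tool_rot: [[-0.744, 0.668, 0.003], [0.668, 0.744, -0.0], [-0.003, 0.002, -1.0]]
ft_force: [-0.2, 0.6, -0.3]
grip_width: 0.0254
gripper_force: 0.0
```

```bash
python3 c.py
```

```text
4.1167 riser xy [68.1 81.6] z 0.10867257575653017 F front 0.5683695307381997 [-0.2365327   0.58688451 -0.32703666] [-1.11537709e+01  3.60101068e+01  6.56008520e+01  9.29909911e-03
  7.82100967e+01 -5.92096408e+01] 0.025385301247713706
```

Request:
{"name": "servo_tool", "arguments": {
  "deltas": "0.3 3 0 0 0 0 0; 0.3 2 0 0 0 0 0; 0.3 2 0 0 0 0 0; 0.3 2 0 0 0 0 0"
}}

```text
time_s: 4.45
position: [0.6441, -0.0036, 0.1072]
tool_rot: [[-0.743, 0.669, 0.003], [0.669, 0.743, -0.001], [-0.003, 0.001, -1.0]]
ft_force: [3.3, -3.2, 2.3]
grip_width: 0.0255
gripper_force: 2.4
```

Request:
{"name": "servo_tool", "arguments": {
  "deltas": "0.3 2 0 0 0 0 0; 0.3 2 0 0 0 0 0"
}}

```text
time_s: 4.62
position: [0.6412, -0.001, 0.1072]
tool_rot: [[-0.743, 0.669, 0.003], [0.669, 0.743, -0.001], [-0.003, 0.001, -1.0]]
ft_force: [4.2, -2.8, 4.1]
grip_width: 0.0257
gripper_force: 2.6
```

Request:
{"name": "servo_tool", "arguments": {
  "deltas": "0.3 2 0 0 0 0 0; 0.3 2 0 0 0 0 0"
}}

```text
time_s: 4.78
position: [0.6382, 0.0017, 0.1072]
tool_rot: [[-0.743, 0.669, 0.003], [0.669, 0.743, -0.001], [-0.003, 0.001, -1.0]]
ft_force: [3.6, -4.1, 4.2]
grip_width: 0.0259
gripper_force: 2.6
```

Request:
{"name": "servo_tool", "arguments": {
  "deltas": "0.3 2 0 0 0 0 0; 0.3 2 0 0 0 0 0"
}}

```text
time_s: 4.95
position: [0.6352, 0.0044, 0.1072]
tool_rot: [[-0.743, 0.669, 0.003], [0.669, 0.743, -0.001], [-0.003, 0.001, -1.0]]
ft_force: [3.8, -2.6, 2.9]
grip_width: 0.0257
gripper_force: 2.6
```

```bash
python3 c.py; cat > d.py <<'E'
from h import *
O=np.array([.545,-.0235]);ex=np.array([.743,-.669]);ey=np.array([.669,.743])
import sys
P=env.get_image("top");X,u,v=cloud(P);cv2.imwrite(f"pics/{sys.argv[1]}.png",P["img"][:,:,::-1])
r=np.c_[(X[:,:2]-O)@ex,(X[:,:2]-O)@ey,X[:,2]]*1000
for y in (80,0,-80):
    m=(abs(r[:,1]-y)<20)&(abs(r[:,2]-155)<5)&(abs(r[:,0])<120)
    print(y,m.sum(),"x range",np.percentile(r[m,0],[2,98]) if m.any() else "")
E
python3 d.py t1
```

```text
4.95 riser xy [48.4 81. ] z 0.1072069119668187 F front -4.52534812792371 [ 3.79267728 -2.55215083  2.90892875] [-1.02510235e+01  3.46575271e+01  6.85263040e+01 -3.66707641e-02
  7.66554533e+01 -5.82344856e+01] 0.025699825085871448
80 42 x range [16.40382264 32.23413915]
0 574 x range [-24.43342726  50.86297068]
-80 725 x range [-26.87033541  50.21951475]
```

About 5 N of resistance, so the far carton looks full. Next is the middle lane.

Request:
{"name": "servo_tool", "arguments": {
  "deltas": "0.3 -15 0 0 0 0 0; 0.3 -15 0 0 0 0 0; 0.3 0 -30 0 0 0 0; 0.3 0 -30 0 0 0 0; 0.3 0 -21 0 0 0 0; 0.3 4 0 0 0 0 0; 0.3 4 0 0 0 0 0; 0.3 0 0 0 0 0 0"
}}

```text
time_s: 5.67
position: [0.5961, -0.0688, 0.1063]
tool_rot: [[-0.744, 0.669, -0.001], [0.669, 0.744, 0.001], [0.001, -0.0, -1.0]]
ft_force: [-0.3, 0.5, 0.3]
grip_width: 0.0257
gripper_force: 0.0
```

```bash
python3 c.py
```

```text
5.6667 riser xy [68.3  0.5] z 0.1063004494311876 F front 0.5725086696775049 [-0.33908913  0.47917107  0.33577196] [-1.78951514e+01  3.15321660e+01  7.47450199e+01  3.27944299e-02
  7.37987183e+01 -6.59460534e+01] 0.025731045430620037
```

Request:
{"name": "servo_tool", "arguments": {
  "deltas": "0.3 3 0 0 0 0 0; 0.3 2 0 0 0 0 0; 0.3 2 0 0 0 0 0; 0.3 2 0 0 0 0 0"
}}

```text
time_s: 6.0
position: [0.5905, -0.0637, 0.1065]
tool_rot: [[-0.744, 0.669, 0.001], [0.669, 0.744, -0.001], [-0.001, 0.001, -1.0]]
ft_force: [2.4, -1.9, 0.4]
grip_width: 0.0256
gripper_force: 1.5
```

Request:
{"name": "servo_tool", "arguments": {
  "deltas": "0.3 2 0 0 0 0 0; 0.3 2 0 0 0 0 0"
}}

```text
time_s: 6.17
position: [0.5872, -0.0614, 0.1066]
tool_rot: [[-0.743, 0.669, 0.001], [0.669, 0.743, -0.001], [-0.001, 0.0, -1.0]]
ft_force: [2.7, -1.3, 0.1]
grip_width: 0.0258
gripper_force: 1.5
```

Request:
{"name": "servo_tool", "arguments": {
  "deltas": "0.3 2 0 0 0 0 0; 0.3 2 0 0 0 0 0"
}}

```text
time_s: 6.33
position: [0.584, -0.0587, 0.1065]
tool_rot: [[-0.743, 0.669, 0.0], [0.669, 0.743, -0.0], [-0.0, 0.0, -1.0]]
ft_force: [2.3, -1.5, -0.2]
grip_width: 0.0258
gripper_force: 1.5
```

Request:
{"name": "servo_tool", "arguments": {
  "deltas": "0.3 2 0 0 0 0 0; 0.3 2 0 0 0 0 0"
}}

```text
time_s: 6.5
position: [0.5809, -0.0559, 0.1064]
tool_rot: [[-0.743, 0.669, 0.0], [0.669, 0.743, -0.0], [-0.0, -0.0, -1.0]]
ft_force: [2.6, -1.2, 0.0]
grip_width: 0.0256
gripper_force: 1.5
```

```bash
python3 c.py; python3 d.py t2
```

```text
6.5 riser xy [48.3 -0.1] z 0.10644723654145859 F front -2.7272106836272814 [ 2.56751357 -1.22503453  0.0464438 ] [-1.71108775e+01  2.99891163e+01  7.76479292e+01 -5.15613263e-03
  7.23560596e+01 -6.51221329e+01] 0.025576955276813487
80 36 x range [-14.10039145  11.49221313]
0 191 x range [-0.64147906 33.67000702]
-80 377 x range [-20.31361631  50.95644324]
```

The middle one gives about 2.8 N, which is ambiguous. I'll nudge the third.

Request:
{"name": "servo_tool", "arguments": {
  "deltas": "0.3 -15 0 0 0 0 0; 0.3 -15 0 0 0 0 0; 0.3 0 -30 0 0 0 0; 0.3 0 -30 0 0 0 0; 0.3 0 -20 0 0 0 0; 0.3 4 0 0 0 0 0; 0.3 4 0 0 0 0 0; 0.3 0 0 0 0 0 0"
}}

```text
time_s: 7.22
position: [0.5433, -0.1289, 0.1064]
tool_rot: [[-0.744, 0.669, -0.001], [0.669, 0.744, 0.001], [0.001, 0.0, -1.0]]
ft_force: [0.5, -0.2, -0.4]
grip_width: 0.0254
gripper_force: 0.0
```

Request:
{"name": "servo_tool", "arguments": {
  "deltas": "0.3 3 0 0 0 0 0; 0.3 2 0 0 0 0 0; 0.3 2 0 0 0 0 0; 0.3 2 0 0 0 0 0"
}}

```text
time_s: 7.55
position: [0.5372, -0.1236, 0.1064]
tool_rot: [[-0.744, 0.668, -0.0], [0.668, 0.744, 0.0], [0.0, 0.0, -1.0]]
ft_force: [0.1, -0.5, -1.7]
grip_width: 0.0258
gripper_force: 0.1
```

Request:
{"name": "servo_tool", "arguments": {
  "deltas": "0.3 2 0 0 0 0 0; 0.3 2 0 0 0 0 0"
}}

```text
time_s: 7.72
position: [0.5341, -0.1212, 0.1064]
tool_rot: [[-0.743, 0.669, 0.0], [0.669, 0.743, -0.0], [-0.0, 0.0, -1.0]]
ft_force: [-0.2, -0.4, 0.4]
grip_width: 0.0257
gripper_force: 0.2
```

Request:
{"name": "servo_tool", "arguments": {
  "deltas": "0.3 2 0 0 0 0 0; 0.3 2 0 0 0 0 0"
}}

```text
time_s: 7.88
position: [0.5311, -0.1186, 0.1064]
tool_rot: [[-0.743, 0.669, 0.0], [0.669, 0.743, -0.0], [-0.0, 0.0, -1.0]]
ft_force: [1.1, -1.3, -0.1]
grip_width: 0.0255
gripper_force: 0.2
```

Request:
{"name": "servo_tool", "arguments": {
  "deltas": "0.3 2 0 0 0 0 0; 0.3 2 0 0 0 0 0"
}}

```text
time_s: 8.05
position: [0.5281, -0.116, 0.1064]
tool_rot: [[-0.743, 0.669, 0.0], [0.669, 0.743, 0.0], [-0.0, 0.0, -1.0]]
ft_force: [0.5, -0.3, 0.0]
grip_width: 0.0255
gripper_force: 0.2
```

```bash
python3 c.py; python3 d.py t3
```

```text
8.05 riser xy [ 49.3 -80. ] z 0.10644085427385949 F front -0.5572834039662512 [ 0.47745115 -0.30274618  0.02568323] [-2.49399582e+01  2.61542655e+01  8.47455367e+01  8.75509863e-04
  6.90989003e+01 -7.29512197e+01] 0.02549441423959971
80 696 x range [-41.18020053  35.91939186]
0 197 x range [-41.38458223  22.60311595]
-80 262 x range [-8.48217871 23.72305708]
```

The third carton (lane y = −80) gives only about 0.2 N at the pads, so it is the light one. I'll push it off.

Request:
{"name": "servo_tool", "arguments": {
  "deltas": "0.3 8 0 0 0 0 0; 0.3 8 0 0 0 0 0; 0.3 8 0 0 0 0 0; 0.3 8 0 0 0 0 0; 0.3 8 0 0 0 0 0; 0.3 6 0 0 0 0 0; 0.3 6 0 0 0 0 0; 0.3 6 0 0 0 0 0"
}}

```text
time_s: 8.77
position: [0.4846, -0.0768, 0.1065]
tool_rot: [[-0.743, 0.669, 0.0], [0.669, 0.743, -0.0], [-0.0, 0.0, -1.0]]
ft_force: [1.1, 0.3, 0.9]
grip_width: 0.0258
gripper_force: 0.1
```

Request:
{"name": "servo_tool", "arguments": {
  "deltas": "0.3 6 0 0 0 0 0; 0.3 6 0 0 0 0 0; 0.3 6 0 0 0 0 0; 0.3 6 0 0 0 0 0; 0.3 6 0 0 0 0 0; 0.3 6 0 0 0 0 0; 0.3 4 0 0 0 0 0; 0.3 0 0 0 0 0 0"
}}

```text
time_s: 9.43
position: [0.4547, -0.05, 0.1065]
tool_rot: [[-0.744, 0.669, -0.0], [0.669, 0.744, 0.0], [0.0, -0.0, -1.0]]
ft_force: [-0.1, -0.1, -0.1]
grip_width: 0.0258
gripper_force: 0.0
```

```bash
python3 c.py; python3 - <<'E'
from h import *
P=env.get_image("scene");cv2.imwrite("pics/s1.png",P["img"][:,:,::-1])
E
```

```text
9.4333 riser xy [-49.4 -80. ] z 0.10646779806460474 F front 0.0035445189205680874 [-0.05041495 -0.05069326 -0.06170563] [-2.11530865e+01  1.88177643e+01  9.74516343e+01  2.59262253e-03
  6.37513123e+01 -6.91915742e+01] 0.02581066810905662
```

View pics/s1.png

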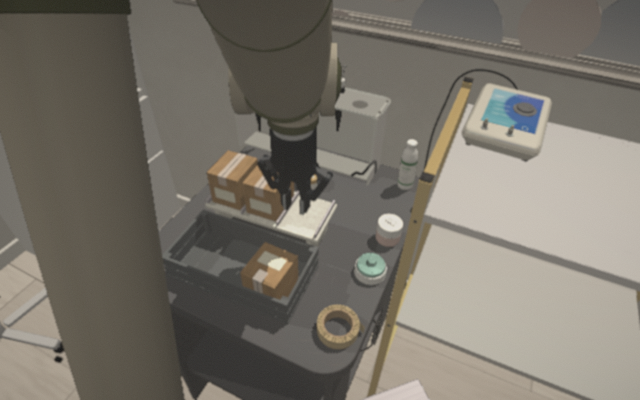

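The light carton lies in the crate at about (270,270), and the other two are still standing on the riser. I'll lift clear and check.

Request:
{"name": "servo_tool", "arguments": {
  "deltas": "0.3 0 0 -35 0 0 0; 0.3 0 0 -35 0 0 0; 0.3 0 0 -35 0 0 0; 0.3 0 0 -30 0 0 0; 0.3 0 0 0 0 0 0; 0.3 0 0 0 0 0 0"
}}

```text
time_s: 9.98
position: [0.456, -0.0508, 0.2425]
tool_rot: [[-0.743, 0.669, 0.003], [0.669, 0.743, -0.001], [-0.003, 0.001, -1.0]]
ft_force: [-0.9, -0.6, -1.0]
grip_width: 0.0256
gripper_force: 0.0
```

Request:
{"name": "servo_tool", "arguments": {
  "deltas": "0.3 35 10 0 0 0 0; 0.3 35 35 0 0 0 0; 0.3 35 35 0 0 0 0; 0.3 35 35 0 0 0 0; 0.3 35 35 0 0 0 0; 0.3 35 35 0 0 0 0; 0.3 0 35 0 0 0 0; 0.3 0 0 0 0 0 0"
}}

```text
time_s: 10.65
position: [0.4497, 0.2182, 0.2393]
tool_rot: [[-0.746, 0.666, -0.002], [0.666, 0.746, 0.0], [0.002, -0.001, -1.0]]
ft_force: [-0.4, -0.0, -0.7]
grip_width: 0.0252
gripper_force: 0.0
```

```bash
python3 c.py; python3 d.py t4; python3 - <<'E'
from h import *
O=np.array([.545,-.0235]);ex=np.array([.743,-.669]);ey=np.array([.669,.743])
P=env.get_image("top")
for t,z in [("carton_a",.075),("cream_pot",0),("timer",0),("balm_tin",0)]:
    for r in env.spot_point(t,P)[:4]: print(t,np.round(r["conf"],2),np.round(r["uv"]),np.round(ray([r["uv"]],P,z)[0],3))
X,u,v=cloud(P);r=np.c_[(X[:,:2]-O)@ex+.127,(X[:,:2]-O)@ey,X[:,2]]*1000
m=(abs(r[:,0])<72)&(abs(r[:,1])<130)&(r[:,2]>63)&(r[:,2]<150)
print(r[m].min(0),r[m].max(0),np.percentile(r[m],[5,50,95],axis=0))
E
```

```text
10.65 riser xy [-232.5  115.8] z 0.239302202808308 F front 0.2539735203831374 [-0.36782966 -0.02888478 -0.7045417 ] [ 1.22576414e+01  1.53821632e+01  7.81236198e+01  4.81883193e-02
  8.66018167e+01 -3.59981663e+01] 0.02521279994678217
80 698 x range [-41.17828765  35.78192126]
0 715 x range [-40.83847261  36.03062054]
-80 0 x range 
carton_a 0.73 [292. 188.] [ 0.543 -0.02   0.075]
carton_a 0.62 [269. 167.] [0.594 0.033 0.075]
carton_a 0.62 [287. 244.] [ 0.414 -0.006  0.075]
cream_pot 0.7 [385. 229.] [ 0.444 -0.245  0.   ]
timer 0.59 [358. 259.] [ 0.372 -0.174  0.   ]
balm_tin 0.89 [344. 136.] [ 0.681 -0.149  0.   ]
balm_tin 0.15 [287. 244.] [0.412 0.    0.   ]
[ -69.24268892 -128.71986154   63.0147835 ] [ 71.95753784 127.52257743  89.3558203 ] [[ -56.50814844 -104.4320588    81.90662237]
 [ -19.45344409  -72.74933996   84.86734971]
 [  17.70038741  -40.77598713   87.46284821]]
```

View pics/t4.png

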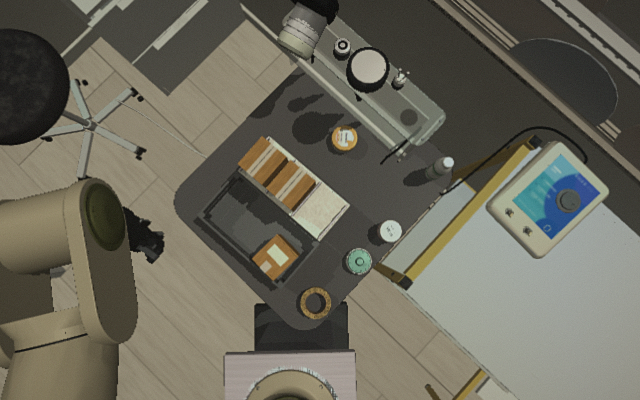

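The light carton lies in the crate at (276,255), with its top at about 85 mm and its middle near 45 mm. The two full cartons shifted about 15 mm, and the bystanders are where they were.

```bash
python3 -c "
from rig import env
print(env.close_job())"
```

```text
the job is handed in; nothing more can be done
None
```

The light carton was the one in the lane at y = −80; I pushed it into the crate, left the two full cartons standing about 15 mm from their starts with the cream pot, timer and balm tin undisturbed, and handed the job in (no verdict was returned).

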